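# Gauge a sample tube in the bench caliper

### The job

Pull the capped tube up out of its round holder and stand it upright on the bed of the bench caliper, between the two jaws. Then slide the moving jaw by its post, gently, until the tube is pressed against the sprung anvil and the dial's needle points into the dark band, and leave it clamped there. Do not ram the anvil against its stop, and leave the holder and the other things on the bench where they are.

Things in the scene. Friction and masses are not known exactly. Their poses are not given: they have to be found in the camera images.
- gauge: Bench caliper, bolted down: grey bed 110 mm (x) by 330 mm (y, -115 to +215 mm) by 20 mm high. Origin on the underside, mid-width, below the resting anvil's face. Its y is the slide direction: anvil and dial housing (dial top 83 mm above the table) on the -y side, moving jaw on the +y side. Position and yaw vary.
- bed (a point): Point on the bed's top surface (20 mm above the table), mid-width, below the resting anvil's face; axes as the gauge. The tube stands directly on the flat bed, its axis within 20 mm of mid-width (x) and at +y between the two faces.
- anvil (a joint): Sprung anvil, a steel plate 44 mm wide, 60 mm high above the bed: 0 at rest (face at gauge y = 0), grows as pushed to -y, stop at 0.012 m. Spring 0.6 N/mm, 0.6 N preload. Turns the needle 0.15 rad per mm, anticlockwise from above. The dial's dark band (on the gauge's +x side of the dial) is 0.003 to 0.009 m, middle 0.006 m.
- jaw (a joint): Moving jaw: gap in m between its face and the resting anvil's face (its face is at gauge y = this value). Starts 0.070 to 0.095, slides 0 to 0.105, takes 10 N to slide, stays where it is left, even against the spring. Face plate 44 mm wide, 60 mm high above the bed, on a carriage 80 mm wide. On the 30 mm tube both faces touch at 0.030; the band's middle is at about 0.024.
- post_top (a point): Centre of the top of the jaw's post: a steel round post 24 mm in diameter standing up 66 mm from the carriage, top 112 mm above the table, 85 mm behind the jaw's face (+y). It can be pinched or pushed from any side; it moves with the jaw.
- tube: Flat-bottomed frosted plastic tube, 30 mm in diameter, with a blue screw cap 34 mm in diameter on its top 20 mm; 110 mm tall in all, about 80 g. Origin at the centre of its underside, z up along it. It stands upright and loose in the round holder; its top is 116 mm above the table.
- holder: White round plastic holder for the tube, open on top: 72 mm outer and 64 mm inner diameter, 70 mm high, inner floor 6 mm above the table, on a square foot 100 mm wide and 4 mm high. Loose, 0.6 kg. Origin at the centre of its underside. It stands to the left or right of the well plate, the jar on the other side.
- jar: Glass jar with brass lid, 72 mm in diameter, 85 mm high; bystander. Origin at the centre of its underside.
- plate: Flat white well plate 86 by 128 by 12 mm lying in front of the caliper; bystander. Origin at the centre of its underside.
- tipbox: Grey and yellow tip box, 88 by 123 mm, 74 mm high with its tips, left of the caliper; bystander. Origin at the centre of its underside.
- tweezers: Steel tweezers 130 mm long lying flat, right of the caliper; bystander. Origin at mid-length.
There are look-alikes about, which are no part of the job. There is more than one size of the tube; the one meant has the size given above.

How it is judged:
By the outcome, as a careful person would: the job done as asked, in the order asked, and still so for the second after the job is handed in, with the robot touching nothing.
It also fails if it takes over 58 s, if anything falls off the work surface, if the arm or the gripper's body presses on something with over 40 N, if the wrist force passes 120 N, or if a joint passes its speed limit or range.

### The arm

A 6-joint arm with a two-finger parallel gripper is mounted at the origin on the work surface. World frame = base frame: x ahead of the robot, y to its left, z up, the work surface at z = 0. Lengths are in m, angles in degrees, forces in N, time in s.
With the tool pointing down it reaches from about 0.325 to 0.9 m from the base axis. Payload 6.1 kg.
Tool frame: the origin (TCP) lies at the very end of the fingers, on their centre line; the grasp point (between the pads) lies behind it (r.pinch_z is the z of the grasp point in the tool frame, in m); z points along the fingers, y is the line along which they close (so a half turn about z gives the same grasp; the last joint's range is limited). The gripper opens to 87 mm and grips with 3 to 60 N. Pads are 19 mm wide; open, the fingers measure 117 mm over their backs; the gripper's body (75 mm by 190 mm) begins 51 mm behind the grasp point.
Start: joints at [67.26, 12.628, 87.462, -0, 79.91, -7.225], TCP at [0.167, 0.602, 0.223] pointing down, gripper open.
Joint ranges: [-170.65, 170.65], [-52.31, 119.04], [5.05, 147.46], [-71.25, 251.25], [11.57, 151.72], [-153.62, 153.62]. Speed limits (degrees/s): [147.25, 147.25, 172.46, 180, 180, 180].

### API

Orientations are given as a 3x3 rotation matrix whose columns are the frame's x, y, z axes.
In Python, from plant import r gives the robot as it stands.
- The arm moves only by the tool send_rows, never from a script. Its arguments are lists of equal length, an entry for each row: "grip": the closure, from 0 (fully open) to 1 (shut); "slide": the shift along the world's x, y, z in cm, a list of three; "angular": the turn, a rotation vector about the world's x, y, z in degrees, a list of three. In form: {"grip": [grip, ...], "slide": [[x, y, z], ...], "angular": [[ax, ay, az], ...]}. A call has 1 to 8 rows; each row is the pose to reach, as a shift and turn from the pose commanded when the call began; what a row does not reach only later rows make up. A row lasts 1/10 s, in which the tool goes at most 50 mm and 8.59 degrees, less where a joint would pass 70% of its speed; a pose out of reach is approached as far as the arm can. A call with a gripper value outside its range is refused whole. The fingers move at their own pace and stop on an object; "squeeze" is the grip in N (left out, the last holds). Time passes only in rows, so rows that repeat a pose let the fingers close. It gives the time, the measured TCP pose, the force, the opening and the grip force at its end, in the units of the state.
- r.get_state(): the state, without advancing time (a new reading comes with each control period).
- r.read_camera(name): name is "side" or "top"; returns a dict with "color" (480x640x3 uint8, red, green, blue), "mtx" (3x3 intrinsics, pixels), "cam_to_world" (4x4, takes a point from camera to world coordinates). Camera axes: x right, y down, z forward; pixel columns grow to the right and rows downward; lengths in m; the calibration is good to about 2 mm. A picture is of the moment at which its call begins. There is no depth.
- r.finish_job(): hands the job in; it is judged then, once.
The state is a dict: "t": time; "joint_pos": joint angles; "qd": joint speeds; "effort": joint torques, N m; "tool_pos": TCP position; "tool_rot": TCP orientation; "wrist_force": force on the tool from outside, world axes, zero at the start; "torque": the same for the moment, N m; "gripper_width": opening from 0.0 (shut) to 1.0 (fully open); "grasp_force": force on a finger pad.
Only numpy, scipy, OpenCV 4.12 (cv2) and the standard library are available. Lean on these libraries where they do the work, as an engineer would, in place of code of your own. Each camera call takes 0.05 s, during which the arm holds its last target. There are 200 camera calls.

## Working session

There is one attempt and no reset: what is moved stays moved. The work goes in short steps, Python scripts to look and compute and a tool call to move; the robot and the scene stay as the last step left them, time stands still between calls to the robot, and variables do not carry over. Pictures are saved under pics/ and viewed, at most 10 in all, crops included, and the job is handed in when it is done.

Besides the shell and the picture viewer there is one more tool, called after ">>>" by a JSON object that holds its "name" and its "arguments". send_rows: Moves the arm, as the interface text tells. Its arguments: {"type":"object","properties":{"grip":{"type":"array"},"slide":{"type":"array"},"angular":{"type":"array"},"squeeze":{"type":"number"}},"required":["grip","slide","angular"]}

```bash
mkdir -p pics; ls; cat > h.py <<'E'
import numpy as np, cv2
from plant import r
def ray(c,u,v):
    K,T=np.array(c["mtx"]),np.array(c["cam_to_world"])
    d=T[:3,:3]@np.linalg.inv(K)@[u,v,1]
    return T[:3,3],d
def onz(c,u,v,z):
    o,d=ray(c,u,v); return o+d*(z-o[2])/d[2]
def proj(c,p):
    K,T=np.array(c["mtx"]),np.array(c["cam_to_world"])
    q=K@(T[:3,:3].T@(np.array(p)-T[:3,3])); return q[:2]/q[2]
def save(c,n): cv2.imwrite("pics/"+n+".png",c["color"][:,:,::-1])
E
python3 - <<'E'
from h import *
for n in("top","side"):
    c=r.read_camera(n);save(c,n+"0");print(np.round(c["mtx"],1),np.round(c["cam_to_world"],3))
s=r.get_state();print(s,r.pinch_z)
E
```

```text
pics
[[560.8   0.  318.8]
 [  0.  560.8 243.6]
 [  0.    0.    1. ]] [[-0.008 -0.977  0.215  0.239]
 [-1.     0.008  0.002 -0.015]
 [-0.003 -0.215 -0.977  1.21 ]
 [ 0.     0.     0.     1.   ]]
[[442.2   0.  323.8]
 [  0.  442.2 238.6]
 [  0.    0.    1. ]] [[ 0.844 -0.4    0.357  0.161]
 [-0.536 -0.631  0.561 -0.492]
 [ 0.001 -0.665 -0.747  0.768]
 [ 0.     0.     0.     1.   ]]
{'t': 0.1, 'joint_pos': array([ 6.72588355e+01,  1.26718822e+01,  8.75199171e+01, -4.28220303e-04,
        7.99117614e+01, -7.22405536e+00]), 'qd': array([-0.05282952, -0.20786401, -0.02773644, -0.09212861, -0.01143976,
        0.13783804]), 'effort': array([-7.95533333e-05, -4.95945704e+01, -3.88515294e+01,  7.01431953e-02,
        5.16382407e-02, -5.55755139e-05]), 'tool_pos': array([0.16697584, 0.60168525, 0.2215276 ]), 'tool_rot': array([[-9.63550886e-01,  2.67524226e-01, -6.91926590e-04],
       [ 2.67525031e-01,  9.63549464e-01, -1.66980631e-03],
       [ 2.19991854e-04, -1.79405103e-03, -9.99998366e-01]]), 'wrist_force': array([ 0.73654692,  0.50728179, -0.42446123]), 'torque': array([ 0.00706938, -0.044874  ,  0.01051137]), 'grasp_force': 0.0, 'gripper_width': 0.9962221153929557} -0.0187
```

View pics/top0.png

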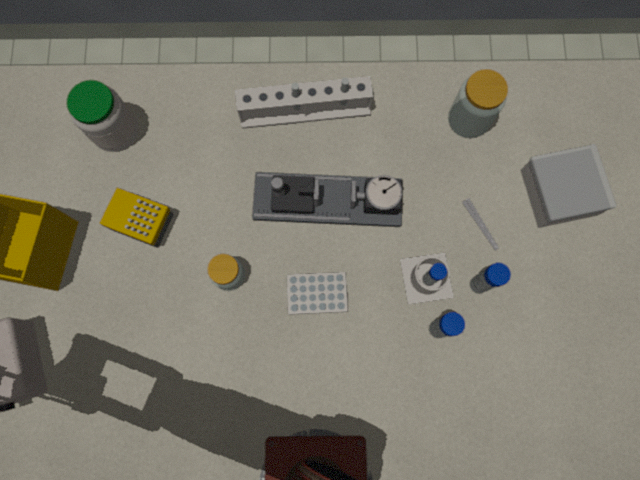

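View pics/side0.png

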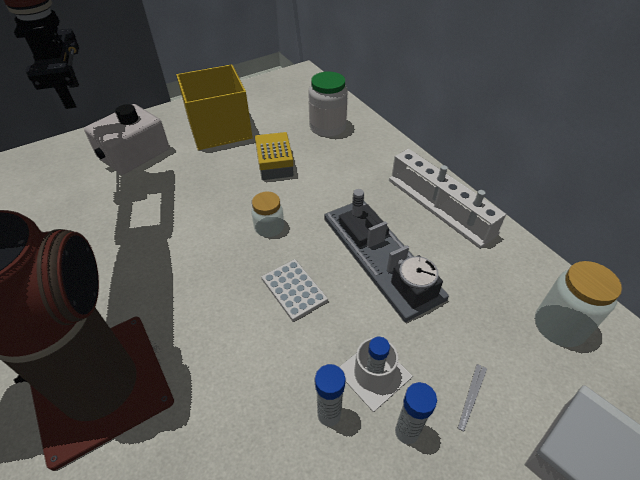

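Two views show three blue-capped tubes. In the top image they are at (438,271) in the white round holder, (497,275) standing free and (452,323) standing free. The task means the one in the holder. The caliper has its dial at (384,192), its post at (278,184), and its jaw and anvil around (317–354,190). The holder is right of the well plate and the jar is at (224,269). I'll measure these now and check with a close crop.

```bash
cat >> h.py <<'E'
def blobs(c,lo,hi,amin=40):
    m=cv2.inRange(cv2.cvtColor(c["color"],cv2.COLOR_RGB2HSV),lo,hi)
    n,l,s,ce=cv2.connectedComponentsWithStats(m)
    return [(ce[i],s[i],(l==i).astype(np.uint8)) for i in range(1,n) if s[i][4]>=amin]
def tri(a,b):
    A=np.zeros((3,3));B=np.zeros(3)
    for o,d in(a,b):
        d=d/np.linalg.norm(d);P=np.eye(3)-np.outer(d,d);A+=P;B+=P@o
    return np.linalg.solve(A,B)
E
cat > m.py <<'E'
from h import *
t=r.read_camera("top");s=r.read_camera("side")
for n,c in(("top",t),("side",s)):
    for ce,st,m in blobs(c,(105,120,60),(130,255,255)):
        k=cv2.findContours(m,0,1)[0][0]
        print(n,"blue",np.round(ce,1),st[:5],np.round(onz(c,*ce,.108),4),"enc",np.round(cv2.minEnclosingCircle(k),1).tolist() if 0 else cv2.minEnclosingCircle(k))
im=t["color"][160:340,240:520]
a=cv2.resize(im[0:75,0:180],None,fx=4.4,fy=4.4,interpolation=2)
b=cv2.resize(im[75:155,140:275],None,fx=3.2,fy=3.2,interpolation=2)
o=np.zeros((a.shape[0]+b.shape[0],800,3),np.uint8);o[:a.shape[0],:a.shape[1]]=a;o[a.shape[0]:,:b.shape[1]]=b
sc=cv2.resize(s["color"][325:400,330:420],None,fx=3,fy=3,interpolation=2);o[a.shape[0]:a.shape[0]+225,500:770]=sc
cv2.imwrite("pics/crop1.png",o[:600,:,::-1])
# dark bed mask
g=cv2.cvtColor(t["color"],cv2.COLOR_RGB2GRAY)
sub=np.zeros_like(g);sub[165:235,245:412]=(g[165:235,245:412]<105)
n,l,stt,ce=cv2.connectedComponentsWithStats(sub);i=1+np.argmax(stt[1:,4]);k=cv2.findContours((l==i).astype(np.uint8),0,1)[0][0]
box=cv2.boxPoints(cv2.minAreaRect(k));print(stt[i])
for p in box:print(p,np.round(onz(t,*p,.02),4))
E
python3 m.py
```

```text
top blue [437.8 271.4] [429 263  18  18 229] [ 0.4235 -0.249   0.108 ] enc ((437.6215515136719, 271.4337158203125), 8.762781143188477)
top blue [497.  274.4] [485 263  25  24 454] [ 0.4165 -0.3661  0.108 ] enc ((496.9444580078125, 274.8333435058594), 12.65042781829834)
top blue [451.6 323.7] [439 312  26  24 462] [ 0.32   -0.2704  0.108 ] enc ((451.5, 324.0), 12.54003620147705)
side blue [378.5 347.7] [369 337  21  23 383] [ 0.4237 -0.2465  0.108 ] enc ((379.0, 348.0), 11.70479965209961)
side blue [329.3 381.2] [315 364  30  36 828] [ 0.3246 -0.2513  0.108 ] enc ((329.5, 381.6428527832031), 17.70661163330078)
side blue [419.6 400. ] [404 382  33  37 915] [ 0.4236 -0.349   0.108 ] enc ((420.0, 400.1666564941406), 18.276535034179688)
[ 252  172  152   55 5782]
[251.71207 220.14276] [0.5553 0.1341 0.02  ]
[254.00174 171.29697] [0.6682 0.131  0.02  ]
[404.20297 178.33765] [ 0.6488 -0.2041  0.02  ]
[401.9133  227.18344] [ 0.5367 -0.1946  0.02  ]
```

View pics/crop1.png

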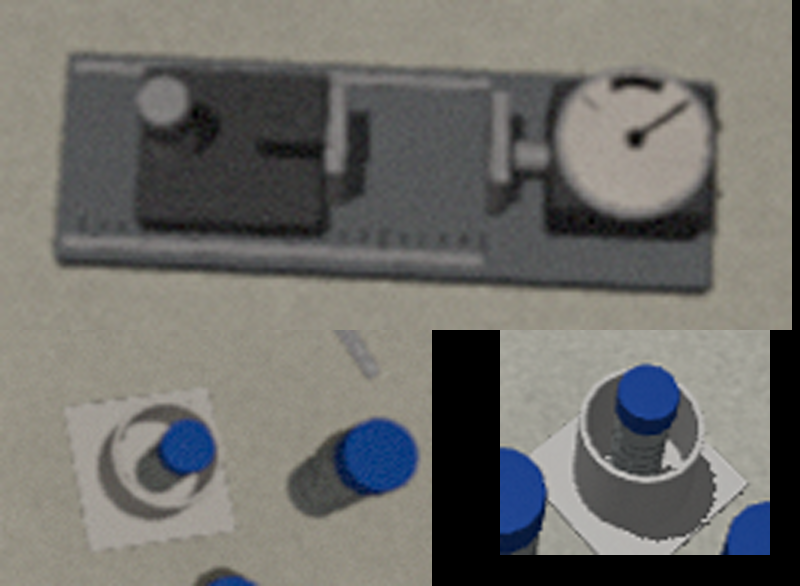

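The crop confirms that the tube in the holder has the small cap (about 35 mm). The two free-standing tubes have larger ones (about 50 mm). In the crop the post top is at (164,101), the dial centre at (636,140), the anvil face's top edge at x≈493 and the jaw face's at x≈347.

```bash
python3 - <<'E'
from h import *
t=r.read_camera("top")
f=lambda u,v,z:onz(t,240+(u+.5)/4.4-.5,160+(v+.5)/4.4-.5,z)
p=f(164,101,.112);d=f(636,140,.083);g=(p-d)[:2];L=np.hypot(*g);g/=L
print("post",p,"dial",d,"L",L,"yaw of gauge y from world y",np.degrees(np.arctan2(-g[0],g[1])))
x=np.array([g[1],-g[0]])
for n,u,v,z in(("BL",58,264,.02),("TL",70,54,.02),("BR",710,290,.02),("anv1",493,92,.08),("anv2",492,182,.08),("jaw1",347,76,.08),("jaw2",346,170,.08)):
    q=f(u,v,z)[:2]; print(n,q.round(4),"rel post: gx %.4f gy %.4f"%((q-p[:2])@x,(q-p[:2])@g))
print("tube",onz(t,437.7,271.4,.115))
b=f(58,264,.02)-f(710,290,.02);print("bed edge yaw",np.degrees(np.arctan2(-b[0],b[1])),np.hypot(*b[:2]))
E
```

```text
post [0.61022606 0.07229808 0.112     ] dial [ 0.59855538 -0.15083416  0.083     ] L 0.22343724145460908 yaw of gauge y from world y -2.9940617673821377
BL [0.5565 0.1317] rel post: gx -0.0567 gy 0.0565
TL [0.6668 0.1276] rel post: gx 0.0536 gy 0.0582
BR [ 0.5404 -0.1927] rel post: gx -0.0559 gy -0.2682
anv1 [ 0.6242 -0.0833] rel post: gx 0.0221 gy -0.1546
anv2 [ 0.5792 -0.0819] rel post: gx -0.0230 gy -0.1556
jaw1 [ 0.6329 -0.0132] rel post: gx 0.0271 gy -0.0842
jaw2 [ 0.5857 -0.0124] rel post: gx -0.0200 gy -0.0858
tube [ 0.42228811 -0.24731224  0.115     ]
bed edge yaw -2.8402301359682136 0.3247847231347408
```

>>> {"name": "send_rows", "arguments": {"grip": [0,0,0,0,0,0,0,0], "slide": [[3,-4,0],[6,-8,0],[9,-12,0],[12,-16,0],[15,-20,0],[18,-24,0],[21,-28,0],[24,-32,0]], "angular": [[0,0,-8],[0,0,-16],[0,0,-24],[0,0,-32],[0,0,-40],[0,0,-48],[0,0,-56],[0,0,-64]]}}

```text
t: 1.05
tool_pos: [0.408, 0.2805, 0.2228]
tool_rot: [[-0.177, 0.984, 0.001], [0.984, 0.177, 0.0], [0.0, 0.001, -1.0]]
wrist_force: [0.6, 0.6, 0.3]
gripper_width: 1.002
grasp_force: 0.0
```

```bash
python3 - <<'E'
from h import *
t=r.read_camera("top");s=r.read_camera("side")
for a,b in(((437.8,271.4),(378.5,347.7)),((497,274.4),(419.6,400)),((451.6,323.7),(329.3,381.2))):print(tri(ray(t,*a),ray(s,*b)).round(4))
E
```

```text
[ 0.4225 -0.248   0.1118]
[ 0.4112 -0.356   0.1396]
[ 0.3172 -0.2629  0.1395]
```

>>> {"name": "send_rows", "arguments": {"grip": [0,0,0,0,0,0,0,0], "slide": [[1,-4.5,0],[2,-9,0],[3,-13.5,0],[4,-18,0],[4,-22.5,0],[3,-27,0],[3,-31.5,0],[2,-36,0]], "angular": [[0,0,-7],[0,0,-14],[0,0,-21],[0,0,-28],[0,0,-35],[0,0,-42],[0,0,-49],[0,0,-55]]}}

```text
t: 1.95
tool_pos: [0.4273, -0.0788, 0.2228]
tool_rot: [[0.703, 0.711, 0.001], [0.711, -0.703, 0.0], [0.001, 0.001, -1.0]]
wrist_force: [1.1, -0.1, -0.0]
gripper_width: 0.997
grasp_force: 0.0
```

>>> {"name": "send_rows", "arguments": {"grip": [0,0,0,0,0,0,0,0], "slide": [[0,-4,0],[-0.2,-8,0],[-0.4,-12,0],[-0.5,-15,0],[-0.5,-16.9,0],[-0.5,-16.9,0],[-0.5,-16.9,0],[-0.5,-16.9,0]], "angular": [[0,0,0],[0,0,0],[0,0,0],[0,0,0],[0,0,0],[0,0,0],[0,0,0],[0,0,0]]}}

```text
t: 2.75
tool_pos: [0.4224, -0.2455, 0.2224]
tool_rot: [[0.7, 0.714, -0.0], [0.714, -0.7, 0.001], [0.0, -0.001, -1.0]]
wrist_force: [-0.6, 0.4, -0.2]
gripper_width: 0.998
grasp_force: 0.0
```

>>> {"name": "send_rows", "arguments": {"grip": [0,0,0,0,0,0,0,0], "slide": [[0,-0.2,-3],[0,-0.2,-6],[0,-0.2,-9],[0,-0.2,-11.5],[0,-0.2,-13],[0,-0.2,-13.6],[0,-0.2,-13.6],[0,-0.2,-13.6]], "angular": [[0,0,0],[0,0,0],[0,0,0],[0,0,0],[0,0,0],[0,0,0],[0,0,0],[0,0,0]]}}

```text
t: 3.55
tool_pos: [0.4229, -0.2487, 0.0875]
tool_rot: [[0.701, 0.714, 0.001], [0.714, -0.701, -0.001], [0.0, 0.001, -1.0]]
wrist_force: [-0.1, -0.8, 0.0]
gripper_width: 1.003
grasp_force: 0.0
```

>>> {"name": "send_rows", "arguments": {"grip": [0.4,0.5,0.55,0.6,0.65,0.7,0.7,0.7], "slide": [[0,0,0],[0,0,0],[0,0,0],[0,0,0],[0,0,0],[0,0,0],[0,0,0],[0,0,0]], "angular": [[0,0,0],[0,0,0],[0,0,0],[0,0,0],[0,0,0],[0,0,0],[0,0,0],[0,0,0]], "squeeze": 15}}

```text
t: 4.35
tool_pos: [0.4221, -0.2488, 0.0865]
tool_rot: [[0.701, 0.713, -0.0], [0.713, -0.701, 0.0], [-0.0, -0.0, -1.0]]
wrist_force: [0.2, -0.4, -0.2]
gripper_width: 0.386
grasp_force: 15.0
```

>>> {"name": "send_rows", "arguments": {"grip": [0.8,0.8,0.8,0.8,0.8,0.8,0.8,0.8], "slide": [[0,0,1],[0,0,2.5],[0,0,4],[0,0,6],[0,0,8],[0,0,10],[0,0,12],[0,0,12]], "angular": [[0,0,0],[0,0,0],[0,0,0],[0,0,0],[0,0,0],[0,0,0],[0,0,0],[0,0,0]], "squeeze": 20}}

```text
t: 5.15
tool_pos: [0.4238, -0.2501, 0.2103]
tool_rot: [[0.701, 0.713, 0.005], [0.713, -0.701, -0.004], [0.001, 0.006, -1.0]]
wrist_force: [-0.5, -0.1, -1.1]
gripper_width: 0.379
grasp_force: 20.0
```

```bash
python3 - <<'E'
from h import *
s=r.read_camera("side");save(s,"lift");print(r.get_state()["tool_pos"])
cv2.imwrite("pics/liftc.png",cv2.resize(s["color"][200:440,250:490,::-1],None,fx=2,fy=2))
E
```

```text
[ 0.42303963 -0.24945389  0.20825782]
```

View pics/liftc.png

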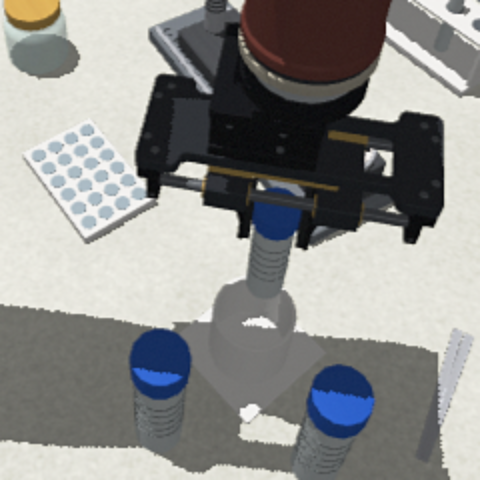

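The tube is out of the holder, gripped by its cap and hanging upright. The holder hasn't moved.

>>> {"name": "send_rows", "arguments": {"grip": [0.8,0.8,0.8,0.8,0.8,0.8,0.8,0.8], "slide": [[2,2.2,0],[5,5.5,0],[8,8.8,0],[11,12.1,0],[14,15.4,0],[16,17.6,0],[17.5,19.3,0],[18.1,19.9,0]], "angular": [[0,0,4],[0,0,10],[0,0,17],[0,0,24],[0,0,31],[0,0,37],[0,0,40],[0,0,41.5]]}}

```text
t: 6.0
tool_pos: [0.6033, -0.0477, 0.2046]
tool_rot: [[0.049, 0.999, -0.003], [0.999, -0.049, 0.001], [0.001, -0.003, -1.0]]
wrist_force: [0.4, 0.1, -0.4]
gripper_width: 0.381
grasp_force: 20.0
```

>>> {"name": "send_rows", "arguments": {"grip": [0.8,0.8,0.8,0.8], "slide": [[0,0,0],[0,0,0],[0,0,0],[0,0,0]], "angular": [[0,0,0],[0,0,0],[0,0,0],[0,0,0]]}}

```text
t: 6.4
tool_pos: [0.6027, -0.0508, 0.2066]
tool_rot: [[0.054, 0.999, 0.0], [0.999, -0.054, -0.0], [-0.0, 0.0, -1.0]]
wrist_force: [-0.6, -1.4, -0.9]
gripper_width: 0.384
grasp_force: 20.0
```

```bash
python3 - <<'E'
from h import *
s=r.read_camera("side");save(s,"over");print(r.get_state()["tool_pos"])
cv2.imwrite("pics/overc.png",cv2.resize(s["color"][130:330,280:480,::-1],None,fx=2.5,fy=2.5))
E
```

```text
[ 0.60279961 -0.05067816  0.20670436]
```

View pics/overc.png

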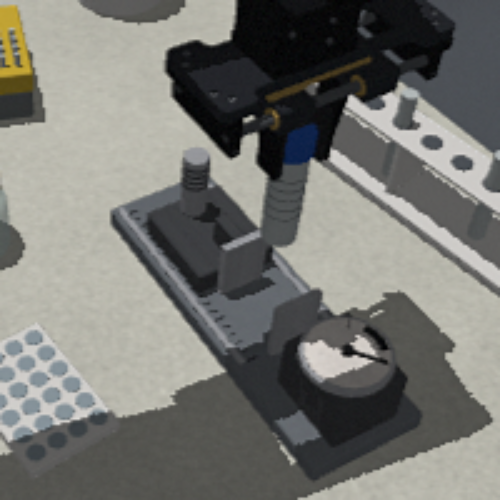

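>>> {"name": "send_rows", "arguments": {"grip": [0.8,0.8,0.8,0.8,0.8,0.8,0.8,0.8], "slide": [[0,0.1,-2],[0,0.1,-4],[0,0.1,-6],[0,0.1,-8],[0,0.1,-9.2],[0,0.1,-9.8],[0,0.1,-10.1],[0,0.1,-10.1]], "angular": [[0,0,0],[0,0,0],[0,0,0],[0,0,0],[0,0,0],[0,0,0],[0,0,0],[0,0,0]]}}

```text
t: 7.25
tool_pos: [0.6035, -0.049, 0.1059]
tool_rot: [[0.053, 0.999, 0.001], [0.999, -0.053, -0.0], [-0.0, 0.001, -1.0]]
wrist_force: [0.4, 0.6, -0.5]
gripper_width: 0.38
grasp_force: 20.0
```

>>> {"name": "send_rows", "arguments": {"grip": [0.8,0.8,0.8,0.8,0.8], "slide": [[0,0,-0.15],[0,0,-0.3],[0,0,-0.45],[0,0,-0.6],[0,0,-0.6]], "angular": [[0,0,0],[0,0,0],[0,0,0],[0,0,0],[0,0,0]]}}

```text
t: 7.75
tool_pos: [0.6037, -0.0489, 0.1004]
tool_rot: [[0.053, 0.999, 0.001], [0.999, -0.053, -0.0], [-0.0, 0.001, -1.0]]
wrist_force: [-1.2, 0.0, 3.1]
gripper_width: 0.386
grasp_force: 20.0
```

>>> {"name": "send_rows", "arguments": {"grip": [0.6,0.55,0.5,0.4,0.2,0,0,0], "slide": [[0,0,0],[0,0,0],[0,0,0],[0,0,0],[0,0,0],[0,0,0],[0,0,0],[0,0,0]], "angular": [[0,0,0],[0,0,0],[0,0,0],[0,0,0],[0,0,0],[0,0,0],[0,0,0],[0,0,0]]}}

```text
t: 8.55
tool_pos: [0.6032, -0.0488, 0.0995]
tool_rot: [[0.053, 0.999, -0.0], [0.999, -0.053, 0.0], [0.0, -0.0, -1.0]]
wrist_force: [0.2, -0.2, 0.5]
gripper_width: 0.871
grasp_force: 0.0
```

>>> {"name": "send_rows", "arguments": {"grip": [0,0,0,0,0,0,0], "slide": [[0,0,1],[0,0,2.5],[0,0,4.5],[0,0,7],[0,0,9],[0,0,10],[0,0,10]], "angular": [[0,0,0],[0,0,0],[0,0,0],[0,0,0],[0,0,0],[0,0,0],[0,0,0]]}}

```text
t: 9.25
tool_pos: [0.6047, -0.0491, 0.2026]
tool_rot: [[0.053, 0.999, 0.005], [0.999, -0.053, -0.001], [-0.001, 0.005, -1.0]]
wrist_force: [-0.2, -0.0, -0.6]
gripper_width: 0.999
grasp_force: 0.0
```

>>> {"name": "send_rows", "arguments": {"grip": [0,0,0,0,0,0,0,0], "slide": [[0,1.5,0],[0.1,3,0],[0.2,4.5,0],[0.3,6,0],[0.4,7.5,0],[0.5,9,0],[0.6,10.5,0],[0.6,12,0]], "angular": [[0,0,8],[0,0,16],[0,0,24],[0,0,32],[0,0,40],[0,0,48],[0,0,56],[0,0,64]]}}

```text
t: 10.05
tool_pos: [0.6085, 0.0718, 0.1981]
tool_rot: [[-0.877, 0.48, -0.002], [0.48, 0.877, 0.0], [0.002, -0.001, -1.0]]
wrist_force: [0.4, 0.0, -0.7]
gripper_width: 1.001
grasp_force: 0.0
```

>>> {"name": "send_rows", "arguments": {"grip": [0,0,0,0,0,0], "slide": [[0,0,0],[0,0,0],[0,0,0],[0,0,0],[0,0,0],[0,0,0]], "angular": [[0,0,8],[0,0,16],[0,0,24],[0,0,26],[0,0,26],[0,0,26]]}}

```text
t: 10.65
tool_pos: [0.6087, 0.0712, 0.1986]
tool_rot: [[-0.999, 0.054, -0.001], [0.054, 0.999, 0.0], [0.001, -0.0, -1.0]]
wrist_force: [0.1, 0.4, 0.6]
gripper_width: 0.995
grasp_force: 0.0
```

```bash
python3 - <<'E'
from h import *
s=r.read_camera("side");t=r.read_camera("top");print(r.get_state()["tool_pos"],r.get_state()["tool_rot"][:,1])
a=cv2.resize(s["color"][130:330,300:460,::-1],None,fx=2.5,fy=2.5)
b=cv2.resize(t["color"][150:250,240:420,::-1],None,fx=2.2,fy=2.2)
o=np.zeros((500,800,3),np.uint8);o[:,:400]=a;o[:220,400:796]=b;cv2.imwrite("pics/p5.png",o)
E
```

```text
[0.60892937 0.07119348 0.19902492] [ 5.35528987e-02  9.98565013e-01 -3.05075554e-05]
```

View pics/p5.png

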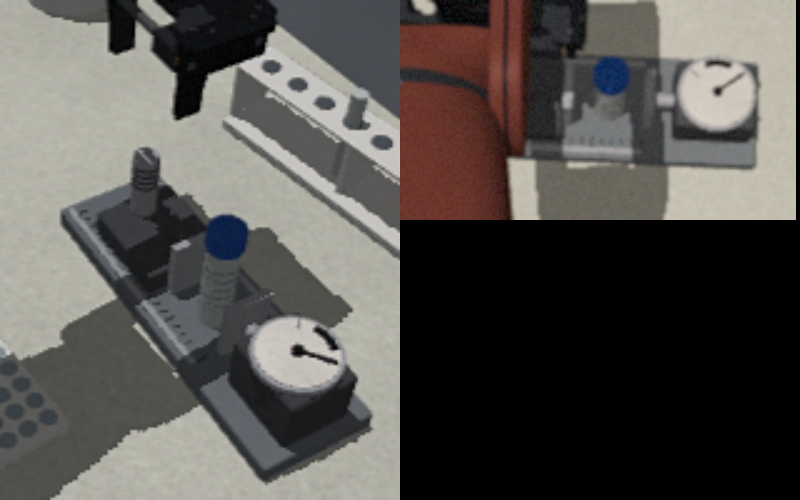

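The tube stands upright between the jaws, with its cap at (226,237) in the crop. The needle is still at rest and the open gripper is above the post. Next I'll lower onto the post and pinch it.

>>> {"name": "send_rows", "arguments": {"grip": [0,0,0,0,0,0,0,0], "slide": [[0.1,0.1,-2.5],[0.1,0.1,-5],[0.1,0.1,-7.5],[0.1,0.1,-9.5],[0.1,0.1,-11],[0.1,0.1,-11.7],[0.1,0.1,-11.7],[0.1,0.1,-11.7]], "angular": [[0,0,0],[0,0,0],[0,0,0],[0,0,0],[0,0,0],[0,0,0],[0,0,0],[0,0,0]]}}

```text
t: 11.55
tool_pos: [0.6109, 0.0722, 0.0835]
tool_rot: [[-0.999, 0.053, 0.001], [0.053, 0.999, -0.0], [-0.001, 0.0, -1.0]]
wrist_force: [-0.3, 0.2, 0.1]
gripper_width: 0.999
grasp_force: 0.0
```

>>> {"name": "send_rows", "arguments": {"grip": [0.4,0.5,0.6,0.65,0.7,0.75,0.8,0.85], "slide": [[0,0,0],[0,0,0],[0,0,0],[0,0,0],[0,0,0],[0,0,0],[0,0,0],[0,0,0]], "angular": [[0,0,0],[0,0,0],[0,0,0],[0,0,0],[0,0,0],[0,0,0],[0,0,0],[0,0,0]], "squeeze": 30}}

```text
t: 12.35
tool_pos: [0.6102, 0.0722, 0.0825]
tool_rot: [[-0.999, 0.053, -0.0], [0.053, 0.999, -0.0], [0.0, -0.0, -1.0]]
wrist_force: [0.1, 0.3, -0.1]
gripper_width: 0.358
grasp_force: 0.0
```

>>> {"name": "send_rows", "arguments": {"grip": [0.9,0.9,0.9,0.9,0.9], "slide": [[0,0,0],[0,0,0],[0,0,0],[0,0,0],[0,0,0]], "angular": [[0,0,0],[0,0,0],[0,0,0],[0,0,0],[0,0,0]]}}

```text
t: 12.85
tool_pos: [0.6102, 0.074, 0.0825]
tool_rot: [[-0.999, 0.052, 0.0], [0.052, 0.999, 0.003], [-0.0, 0.003, -1.0]]
wrist_force: [0.8, 5.9, -0.7]
gripper_width: 0.267
grasp_force: 30.0
```

>>> {"name": "send_rows", "arguments": {"grip": [0.9,0.9,0.9,0.9,0.9,0.9,0.9,0.9], "slide": [[0,-0.3,0],[0,-0.6,0],[-0.05,-0.9,0],[-0.06,-1.2,0],[-0.08,-1.5,0],[-0.09,-1.8,0],[-0.11,-2.1,0],[-0.12,-2.4,0]], "angular": [[0,0,0],[0,0,0],[0,0,0],[0,0,0],[0,0,0],[0,0,0],[0,0,0],[0,0,0]]}}

```text
t: 13.65
tool_pos: [0.609, 0.0513, 0.0825]
tool_rot: [[-0.999, 0.052, 0.0], [0.052, 0.999, 0.005], [-0.0, 0.005, -1.0]]
wrist_force: [0.8, 10.0, -0.3]
gripper_width: 0.266
grasp_force: 30.0
```

>>> {"name": "send_rows", "arguments": {"grip": [0.9,0.9,0.9,0.9,0.9,0.9,0.9,0.9], "slide": [[-0.01,-0.2,0],[-0.02,-0.4,0],[-0.03,-0.6,0],[-0.04,-0.8,0],[-0.05,-1.0,0],[-0.06,-1.2,0],[-0.07,-1.3,0],[-0.07,-1.3,0]], "angular": [[0,0,0],[0,0,0],[0,0,0],[0,0,0],[0,0,0],[0,0,0],[0,0,0],[0,0,0]]}}

```text
t: 14.45
tool_pos: [0.6082, 0.0381, 0.0825]
tool_rot: [[-0.999, 0.052, 0.0], [0.052, 0.999, 0.004], [0.0, 0.004, -1.0]]
wrist_force: [0.2, 10.4, 0.3]
gripper_width: 0.266
grasp_force: 30.0
```

```bash
python3 - <<'E'
from h import *
s=r.read_camera("side");t=r.read_camera("top");print(r.get_state()["tool_pos"],r.get_state()["wrist_force"])
a=cv2.resize(s["color"][170:330,320:460,::-1],None,fx=3,fy=3,interpolation=2)
b=cv2.resize(t["color"][160:230,320:420,::-1],None,fx=3.7,fy=3.7,interpolation=2)
o=np.zeros((480,800,3),np.uint8);o[:,:420]=a;o[:259,425:795]=b;cv2.imwrite("pics/p6.png",o)
E
```

```text
[0.60821815 0.03806775 0.08247206] [0.39256545 9.19175766 0.36095497]
```

View pics/p6.png

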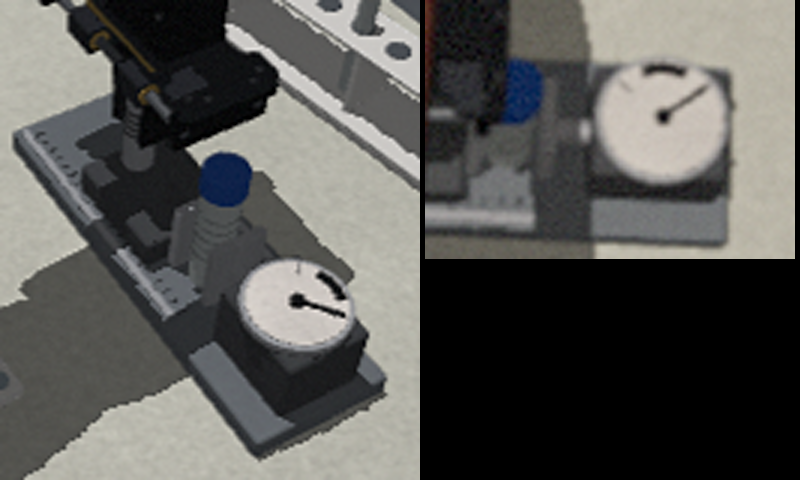

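The jaw is now against the tube, near the anvil. The needle is still at rest, and the band is the dark arc at (663,70) in the right-hand crop. I'll go on in small steps and read the needle by script.

>>> {"name": "send_rows", "arguments": {"grip": [0.9,0.9,0.9,0.9,0.9,0.9,0.9,0.9], "slide": [[0,-0.1,0],[-0.01,-0.2,0],[-0.02,-0.3,0],[-0.02,-0.4,0],[-0.03,-0.5,0],[-0.03,-0.6,0],[-0.04,-0.7,0],[-0.04,-0.7,0]], "angular": [[0,0,0],[0,0,0],[0,0,0],[0,0,0],[0,0,0],[0,0,0],[0,0,0],[0,0,0]]}}

```text
t: 15.35
tool_pos: [0.6078, 0.0317, 0.0825]
tool_rot: [[-0.999, 0.052, 0.0], [0.052, 0.999, 0.005], [0.0, 0.005, -1.0]]
wrist_force: [0.5, 12.0, -0.3]
gripper_width: 0.264
grasp_force: 30.0
```

```bash
cat > n.py <<'E'
from h import *
t=r.read_camera("top");st=r.get_state()
print(st["tool_pos"].round(4),st["wrist_force"].round(1))
c=np.array([320+662/3.7-425/3.7,160+117/3.7])
K=6;im=cv2.resize(cv2.cvtColor(t["color"],cv2.COLOR_RGB2GRAY),None,fx=K,fy=K,interpolation=cv2.INTER_CUBIC).astype(float)
def prof(a,r0,r1):
    return np.mean([im[int(round((c[1]-q*np.sin(a)+.5)*K)),int(round((c[0]+q*np.cos(a)+.5)*K))] for q in np.linspace(r0,r1,12)])
A=np.radians(np.arange(-10,200,2))
for nm,r0,r1 in(("needle",5,9.5),("outer",11,13.5)):
    p=np.array([prof(a,r0,r1) for a in A]);w=np.clip(np.median(p)-20-p,0,None)
    print(nm,"min at",np.degrees(A[p.argmin()]).round(),"dark:",[int(round(np.degrees(a))) for a,x in zip(A,w) if x>15], "wmean",np.degrees((A*w).sum()/max(w.sum(),1e-9)).round(1))
E
python3 n.py
```

```text
[0.6078 0.0317 0.0825] [ 0.7 11.9 -0.5]
needle min at 64.0 dark: [56, 58, 60, 62, 64, 66, 68, 70, 72] wmean 64.1
outer min at 66.0 dark: [60, 62, 64, 66, 68, 70, 72, 74, 76, 78, 80, 82, 84, 86, 88, 90, 92, 94, 96, 98, 100, 102, 104, 106, 108, 110, 112] wmean 82.3
```

>>> {"name": "send_rows", "arguments": {"grip": [0.9,0.9,0.9,0.9,0.9,0.9], "slide": [[0,-0.07,0],[0,-0.14,0],[-0.01,-0.21,0],[-0.01,-0.27,0],[-0.01,-0.27,0],[-0.01,-0.27,0]], "angular": [[0,0,0],[0,0,0],[0,0,0],[0,0,0],[0,0,0],[0,0,0]]}}

```text
t: 16.0
tool_pos: [0.6077, 0.0295, 0.0825]
tool_rot: [[-0.999, 0.052, 0.0], [0.052, 0.999, 0.006], [0.0, 0.006, -1.0]]
wrist_force: [0.3, 12.8, -0.5]
gripper_width: 0.269
grasp_force: 30.0
```

```bash
python3 n.py
```

```text
[0.6077 0.0295 0.0825] [ 1.5 12.7 -0.6]
needle min at 84.0 dark: [76, 78, 80, 82, 84, 86, 88, 90] wmean 83.5
outer min at 80.0 dark: [66, 68, 70, 72, 74, 76, 78, 80, 82, 84, 86, 88, 90, 92, 94, 96, 98, 100, 102, 104, 106, 108, 110, 112] wmean 85.8
```

The needle is mid-band (about 84° in a 60–112° band). I'll unload the arm's push first, then release and lift.

>>> {"name": "send_rows", "arguments": {"grip": [0.9,0.9,0.9,0.9], "slide": [[0,0.15,0],[0.01,0.3,0],[0.01,0.35,0],[0.01,0.35,0]], "angular": [[0,0,0],[0,0,0],[0,0,0],[0,0,0]]}}

```text
t: 16.45
tool_pos: [0.6077, 0.0295, 0.0825]
tool_rot: [[-0.999, 0.053, -0.0], [0.053, 0.999, 0.001], [0.0, 0.001, -1.0]]
wrist_force: [0.4, 5.3, -0.4]
gripper_width: 0.268
grasp_force: 30.0
```

>>> {"name": "send_rows", "arguments": {"grip": [0.6,0.5,0.4,0.3,0.2,0.2,0.2,0.2], "slide": [[0,0,0],[0,0,0],[0,0,0],[0,0,0],[0,0,0],[0,0,0],[0,0,0],[0,0,0]], "angular": [[0,0,0],[0,0,0],[0,0,0],[0,0,0],[0,0,0],[0,0,0],[0,0,0],[0,0,0]]}}

```text
t: 17.25
tool_pos: [0.6079, 0.029, 0.0825]
tool_rot: [[-0.999, 0.053, 0.0], [0.053, 0.999, -0.0], [-0.0, -0.0, -1.0]]
wrist_force: [-0.1, 0.4, 0.4]
gripper_width: 0.791
grasp_force: 0.0
```

>>> {"name": "send_rows", "arguments": {"grip": [0.2,0.2,0.2,0.2,0.2,0.2,0.2,0.2], "slide": [[0,0,1],[0,0,3],[0,0,5],[0,0,8],[0,0,11],[0,3,13],[0,7,13],[0,10,13]], "angular": [[0,0,0],[0,0,0],[0,0,0],[0,0,0],[0,0,0],[0,0,0],[0,0,0],[0,0,0]]}}

```text
t: 18.05
tool_pos: [0.6086, 0.1307, 0.2151]
tool_rot: [[-0.999, 0.053, 0.003], [0.053, 0.999, 0.001], [-0.003, 0.001, -1.0]]
wrist_force: [-0.6, -0.8, -0.8]
gripper_width: 0.8
grasp_force: 0.0
```

```bash
python3 n.py; python3 - <<'E'
from h import *
s=r.read_camera("side");t=r.read_camera("top")
a=cv2.resize(s["color"][170:410,300:440,::-1],None,fx=2.4,fy=2.4,interpolation=2)
b=cv2.resize(t["color"][150:310,280:460,::-1],None,fx=2.5,fy=2.5,interpolation=2)
o=np.zeros((580,800,3),np.uint8);o[:a.shape[0],:a.shape[1]]=a;o[:400,340:790]=b;cv2.imwrite("pics/p7.png",o)
E
```

```text
[0.6078 0.135  0.2143] [-1.5  1.5 -0.1]
needle min at 84.0 dark: [76, 78, 80, 82, 84, 86, 88, 90] wmean 83.0
outer min at 80.0 dark: [66, 68, 70, 72, 74, 76, 78, 80, 82, 84, 86, 88, 90, 92, 94, 96, 98, 100, 102, 104, 106, 108, 110, 112] wmean 85.7
```

View pics/p7.png

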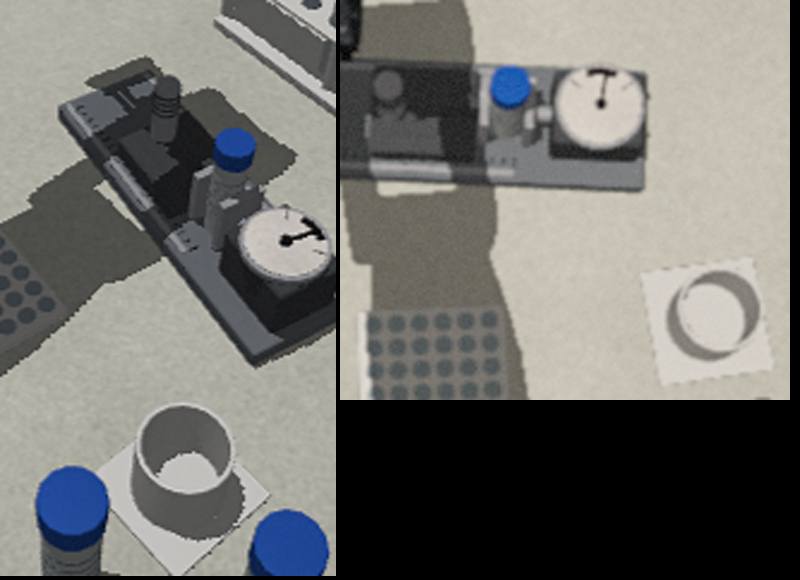

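The tube is clamped upright at (510,85), the needle at (602,85) points into the middle of the dark band, and the holder is undisturbed. The gripper is clear of everything, so I'm handing in.

```bash
python3 -c "from plant import r; print(r.finish_job())"
```

```text
the job is handed in; nothing more can be done
None
```

The job is handed in: the tube stands upright on the caliper bed, clamped against the anvil with the needle in the middle of the dark band, the holder looks undisturbed, and the gripper is clear (about 18 s used).

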